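# Start and run down the clamp nut of a calculator display stand

### The arm

A 6-joint arm with a two-finger parallel gripper is mounted at the origin on the work surface. World frame = base frame: x ahead of the robot, y to its left, z up, the work surface at z = 0. Lengths are in m, angles in rad, forces in N, time in s.
With the tool pointing down it reaches from about 0.25 to 0.775 m from the base axis. Payload 8.9 kg.
Tool frame: the origin (TCP) lies at the very end of the fingers, on their centre line; the grasp point (between the pads) lies 19 mm behind it (robot.grip_depth is the distance from the TCP to the grasp point, in m); z points along the fingers, y is the direction in which the jaws open and shut (so a half turn about z gives the same grasp; the last joint's range is limited). The gripper opens to 85 mm and grips with 20 to 120 N. Pads are 22 mm wide; open, the fingers measure 114 mm over their backs; the gripper's body (76 mm by 85 mm) begins 54 mm behind the grasp point. The pads swing forward as they close: fully open they stand 13 mm farther back than shut.
Start: joints at [1.032, 0.291, -0.153, 1.127, 0, 1.431], TCP at [0.204, 0.484, 0.231] pointing down, gripper open.
Joint ranges: [-2.52, 2.52], [-0.91, 1.74], [-1.3, 1.37], [-1.96, 2.02], [-1.52, 1.47], [-3.14, 3.14]. Speed limits (rad/s): [2.22, 2.22, 2.79, 3.14, 3.14, 3.14].

### API

Orientations are given as a unit quaternion [w, x, y, z].
In Python, from bench import robot gives the robot as it stands. The module is installed in compiled form; this text tells all that it offers. Calls block until the motion is done:
- robot.move_ptp(position, orientation): joint-space move of the TCP to a pose.
- robot.move_l(position, feed=0.15, rotation=None, force_limit=None): straight line of the TCP; rotation=None keeps the orientation; feed is the mean speed in m/s. With force_limit (N) it stops when the force on the tool has changed by that much, and returns True; else False.
- robot.goto_joints(angles): joint-space move.
- robot.move_gripper(opening, force=None): finger opening in m; force is the grip in N (None keeps the last); returns when the fingers have stopped.
- robot.hold(seconds).
- robot.inverse_kinematics(position, orientation): joint angles nearest the present ones, or None.
- robot.get_state(): the state.
- robot.read_camera(name): name is "scene" or "top" or "wrist"; returns a dict with "img" (400x640x3 uint8, blue, green, red), "z_map" (400x640 float32, m along the optical axis (not along the pixel's ray), 0 where there is no reading), "mtx" (3x3 intrinsics, pixels), "R" (3x3) and "t" (3): a world point X has camera coordinates R X + t; the wrist camera has in their place "hand_eye" (4x4, takes a point from camera to tool coordinates, whose origin is the TCP and whose axes are the flange's). Camera axes: x right, y down, z forward; pixel columns grow to the right and rows downward; lengths in m; the calibration is good to about 2 mm. The wrist camera is an equidistant fisheye: a pixel r from the principal point sees the ray r / f radians off the axis. A picture is of the moment at which its call begins: read the wrist's pose just before it.
A pose or a line that the arm cannot do raises robot.IKError and nothing moves.
- robot.sign_off(): hands the job in, once; it reports no verdict.
The state is a dict: "t": time; "joint_pos": joint angles; "qd": joint speeds; "effort": joint torques, N m; "position": TCP position; "tcp_rot": TCP orientation; "wrist_force": force on the tool from outside, world axes, zero at the start; "torque": the same for the moment, N m; "opening": finger opening in m.
Only numpy, scipy, OpenCV 4.12 (cv2) and the standard library are available. Lean on these libraries where they do the work, as an engineer would, in place of code of your own. Each camera call takes 0.05 s, during which the arm holds its last target.

### The job

Fasten the demo calculator's stand: set the blue wing nut upright on the threaded stud, turn it gently backward (anticlockwise from above) until you feel it drop into the thread start, then run it forward (clockwise) until the yellow clamp plate is pressed down fully or nearly so, and let go. Never force the nut against a stop or jam it down hard, and leave the other things on the counter where they are.

Things in the scene. Friction and masses are not known exactly. Their poses are not given: they have to be found in the camera images.
- nut_wings (a point): Blue wing nut, 59 mm high: round hub (38 mm across, 31 mm high), on it one straight wing bar 58 long, 10 thick, 28 high. This point is on the axis in the bar, 51 mm above the underside, 8 mm below the bar's top: grip here across the 10 mm (the hub begins 20 mm below). x along the bar, y across it, z up. Starts upright on the counter.
- nut: The same nut, 50 to 85 g; origin at the centre of its underside. Closed on top; from below a bore 28.6 mm wide and 27 mm deep with three small inward lugs, hidden, 0.5 mm above the underside. Held loosely (bar with play between the fingers) it can be turned and still drops under its own weight.
- stud_top (a point): Top centre of the fixed upright steel stud, 58 mm above the counter: a tapering nose (13 to 19 mm across, 8 mm high) on a thread 27 mm across, right-hand, three starts. Axes as the stand's. A nut not yet started perches on the thread's top, its wings point 43 mm above stud_top (3 mm more if it sits on a stop tooth).
- collar (a point): On the stud's axis, 8 mm below stud_top, at the thread's flat top. Every third of a turn, at angles not measured and new each time, it has a slot and a stop tooth. Turned forward, the perched nut jams on a tooth. Turned back by at most 2.2 rad it drops 6 to 7 mm (by luck at once); turned back further it meets the tooth's other face.
- thread (a point): On the stud's axis, 34 mm above the counter, at the thread's foot. From the drop the nut runs forward (clockwise), 25.5 mm down a turn (4.06 mm a rad): it meets the clamp plate within 1.3 rad and has it fully down, at a hard stop, 2.3 to 3 rad after the drop. Let go, it holds by friction.
- clamp (a joint): How far the yellow clamp plate round the stud (54 x 106 x 6 mm) is pressed down, in m: 0 up, 0.006 down on its stop. A spring lifts it with about 1.5 N at the top, 6 N at the bottom. It need not be quite on the stop: 4.5 mm and more is tight.
- stand: Grey stand, fixed: base plate 170 x 310 x 12 mm; origin on the counter under the stud's axis; y points from the stud to the calculator, which lies beyond y = 65 mm and is under 60 mm high. Nut and stand must not press on each other with more than 100 N (all contacts added; turning against a stop with 0.8 N m is near that): feel for the stops.
- clip_tin_center (a point): Bystander: round red paper-clip tin, 58 mm across, 27 mm high, centre. It stands loose near the nut.
- eraser_center (a point): Bystander: white eraser, 45 x 22 x 13 mm, centre, loose.
- tape_center (a point): Bystander: clear roll of tape lying flat, 56 mm across, 18 mm high, centre, loose.

How it is judged:
By the outcome, as a careful person would: the job done as asked, in the order asked, and still so for the second after the job is handed in, with the robot touching nothing.
It also fails if it takes over 69 s, if anything falls off the work surface, if the arm or the gripper's body presses on something with over 40 N, if the wrist force passes 120 N, or if a joint passes its speed limit or range.

## Working session

There is one attempt and no reset: what is moved stays moved. The work goes in short steps, each a Python script; the robot and the scene stay as the last script left them, time stands still between calls to the robot, and variables do not carry over. Pictures are saved under pics/ and viewed, and the job is handed in when it is done.

```bash
mkdir -p pics; ls; python3 - <<'E'
from bench import robot
import cv2,pickle
s=robot.get_state(); print(s)
d={}
for n in("scene","top","wrist"):
    c=robot.read_camera(n); d[n]=c; cv2.imwrite(f"pics/a_{n}.png",c["img"])
    print(n,c["mtx"],c.get("R"),c.get("t"),c.get("hand_eye"))
pickle.dump((s,d),open("a.pkl","wb"))
E
```

```text
pics
{'t': 0.0, 'joint_pos': array([ 1.03173435e+00,  2.91303232e-01, -1.54128947e-01,  1.12670559e+00,
        2.34787177e-05,  1.43152387e+00]), 'qd': array([ 0.00120525, -0.00051057,  0.00102863,  0.00081186, -0.00180368,
        0.00122435]), 'effort': array([-4.04245029e-04, -5.37142396e+01,  3.31373692e+01,  1.58274465e-02,
       -1.20106042e-04, -2.53283922e-06]), 'position': array([0.20408908, 0.48322589, 0.23071941]), 'tcp_rot': array([-2.34220500e-04,  1.98566152e-01,  9.80087258e-01, -6.28605090e-04]), 'wrist_force': array([-0.02825869, -0.30761899, -0.60367166]), 'torque': array([-0.02543821,  0.02903206,  0.00404603]), 'opening': 0.08525044953806134}
scene [[497.54643058   0.         324.9495621 ]
 [  0.         497.54643058 205.973354  ]
 [  0.           0.           1.        ]] [[-0.26179273  0.96497184  0.01714398]
 [ 0.78537675  0.22332635 -0.57732893]
 [-0.56093486 -0.13767603 -0.81633167]] [ 0.25163678 -0.37217436  1.18321908] None
top [[513.97614504   0.         319.41197239]
 [  0.         513.97614504 205.10054514]
 [  0.           0.           1.        ]] [[-0.00171945 -0.99929219  0.03757869]
 [-0.99362225 -0.00252962 -0.11273163]
 [ 0.1127469  -0.03753285 -0.99291461]] [-0.11472572  0.57213259  0.79973921] None
wrist [[309.70691629   0.         318.47290263]
 [  0.         309.70691629 193.15406376]
 [  0.           0.           1.        ]] None None [[ 3.02778637e-04 -9.56537459e-01 -2.91609323e-01  7.47763531e-02]
 [ 9.99999946e-01  2.52832969e-04  2.08959077e-04 -5.85447769e-05]
 [-1.26148734e-04 -2.91609370e-01  9.56537484e-01 -1.41884880e-01]
 [ 0.00000000e+00  0.00000000e+00  0.00000000e+00  1.00000000e+00]]
```

View pics/a_scene.png

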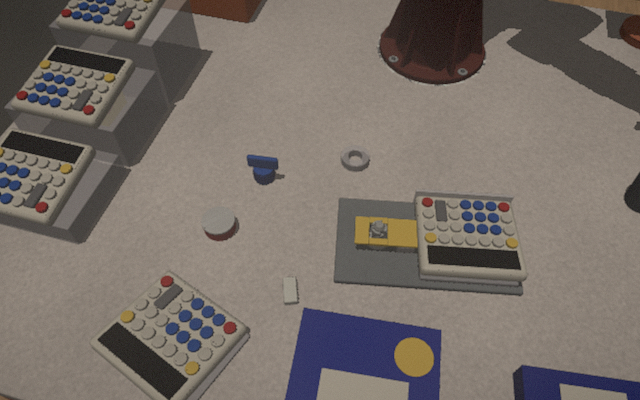

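View pics/a_top.png

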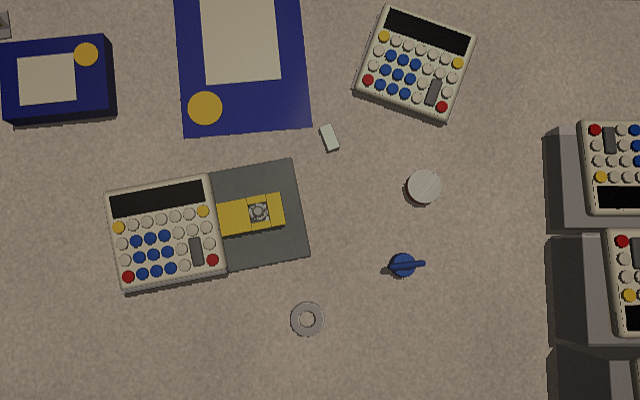

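View pics/a_wrist.png

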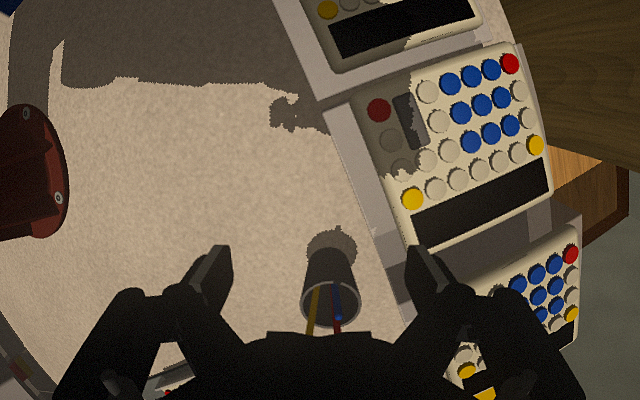

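The scene view shows the nut at about (262,168), tin (219,223), tape (355,159), eraser (290,290) and stud (378,230). In the top view the nut is at (403,264) and the stud at (258,211). Next I compute positions.

```bash
cat > h.py <<'E'
import numpy as np,cv2
from scipy.spatial.transform import Rotation as Rot
def ray(c,uv):
    u,v=uv;K=c["mtx"];d=np.array([(u-K[0,2])/K[0,0],(v-K[1,2])/K[1,1],1.])
    return -c["R"].T@c["t"],c["R"].T@d
def onplane(c,uv,z):
    o,d=ray(c,uv);return o+d*(z-o[2])/d[2]
def proj(c,X):
    p=c["R"]@np.array(X)+c["t"];p=c["mtx"]@p;return p[:2]/p[2]
def tri(rays):
    A=np.zeros((3,3));b=np.zeros(3)
    for o,d in rays:
        d=d/np.linalg.norm(d);P=np.eye(3)-np.outer(d,d);A+=P;b+=P@o
    X=np.linalg.solve(A,b)
    return X,[np.linalg.norm((np.eye(3)-np.outer(d,d)/(d@d))@(X-o)) for o,d in rays]
def cloud(c):
    K=c["mtx"];z=c["z_map"];v,u=np.mgrid[:z.shape[0],:z.shape[1]]
    P=np.stack([(u-K[0,2])/K[0,0]*z,(v-K[1,2])/K[1,1]*z,z],-1)
    return (P-c["t"])@c["R"]
# wrist
def wpose(s,c):
    q=s["tcp_rot"];T=np.eye(4);T[:3,:3]=Rot.from_quat(np.r_[q[1:],q[0]]).as_matrix();T[:3,3]=s["position"]
    return T@c["hand_eye"]
def wray(s,c,uv):
    M=wpose(s,c);K=c["mtx"];x=(uv[0]-K[0,2])/K[0,0];y=(uv[1]-K[1,2])/K[1,1];r=np.hypot(x,y)
    d=np.array([np.sin(r)*x/r,np.sin(r)*y/r,np.cos(r)]) if r>0 else np.array([0,0,1.])
    return M[:3,3],M[:3,:3]@d
def wplane(s,c,uv,z):
    o,d=wray(s,c,uv);return o+d*(z-o[2])/d[2]
def wproj(s,c,X):
    M=np.linalg.inv(wpose(s,c));p=M[:3,:3]@np.array(X)+M[:3,3];r=np.arctan2(np.hypot(p[0],p[1]),p[2]);h=np.hypot(p[0],p[1])
    return c["mtx"][:2,2]+c["mtx"][0,0]*r*p[:2]/h
def down(yaw): # tool z down; tool y (jaw) direction at world angle yaw
    y=np.array([np.cos(yaw),np.sin(yaw),0]);z=np.array([0,0,-1.]);x=np.cross(y,z)
    q=Rot.from_matrix(np.c_[x,y,z]).as_quat();return np.r_[q[3],q[:3]]
def blue(img):
    h=cv2.cvtColor(img,cv2.COLOR_BGR2HSV);return cv2.inRange(h,(100,110,40),(125,255,255))
E
python3 - <<'E'
from h import *
import pickle
s,d=pickle.load(open("a.pkl","rb"))
for n,(u0,u1,v0,v1) in dict(top=(380,435,245,285),scene=(240,285,145,190)).items():
    c=d[n];m=np.zeros((400,640),np.uint8);m[v0:v1,u0:u1]=blue(c["img"])[v0:v1,u0:u1]
    P=cloud(c);p=P[(m>0)&(c["z_map"]>0)]
    print(n,len(p),p.min(0),p.max(0))
    b=p[p[:,2]>p[:,2].max()-0.006]; 
    r=cv2.minAreaRect((b[:,:2]*1000).astype(np.float32));print(r,b[:,2].mean(),(b.min(0)+b.max(0))/2)
    ys,xs=np.nonzero(m);print(xs.min(),xs.max(),ys.min(),ys.max())
c=d["top"];P=cloud(c)
def reg(n,u0,u1,v0,v1):
    p=P[v0:v1,u0:u1].reshape(-1,3);return p
# heights at stud
p=reg("",205,310,160,270);print("stud max",p[p[:,2].argmax()],np.percentile(p[:,2],[1,50,99]))
h=p[p[:,2]>0.053];print(len(h),h.mean(0))
h=p[(p[:,2]>0.04)];print(len(h),h.mean(0),h[:,2].min())
for n in("scene","top"):
    im=d[n]["img"]; u,v=(378,230) if n=="scene" else (258,211)
    cv2.imwrite(f"pics/s_{n}.png",cv2.resize(im[v-40:v+40,u-60:u+60],None,fx=6,fy=6,interpolation=cv2.INTER_CUBIC))
    u,v=(262,168) if n=="scene" else (403,264)
    cv2.imwrite(f"pics/n_{n}.png",cv2.resize(im[v-30:v+30,u-40:u+40],None,fx=8,fy=8,interpolation=cv2.INTER_CUBIC))
E
```

```text
top 448 [ 0.45768512 -0.27858861  0.02032017] [ 0.49482933 -0.22378159  0.06245109]
((476.110595703125, -251.0568389892578), (8.754056930541992, 55.06013107299805), 7.739165782928467) 0.05863781743043526 [ 0.4754366  -0.25093645  0.05945609]
390 424 253 276
scene 140 [ 0.47164942 -0.27723029  0.028226  ] [ 0.49306862 -0.22589736  0.06099664]
((476.2949523925781, -251.36447143554688), (6.494758605957031, 51.77060317993164), 9.615863800048828) 0.05867824831010549 [ 0.47655834 -0.25156382  0.05838141]
248 276 155 174
stud max [ 0.47811829 -0.08318075  0.86288142] [-0.00230226  0.01245294  0.05738156]
421 [0.55029769 0.02560867 0.14761049]
2138 [0.53907419 0.02868861 0.0654174 ] 0.040002118968269156
```

```bash
python3 -c "
import cv2,numpy as np
a=[cv2.resize(cv2.imread(f'pics/{n}.png'),(400,290)) for n in('s_scene','s_top','n_scene','n_top')]
cv2.imwrite('pics/m1.png',np.vstack([np.hstack(a[:2]),np.hstack(a[2:])]))"
```

```text
(no output)
```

View pics/m1.png

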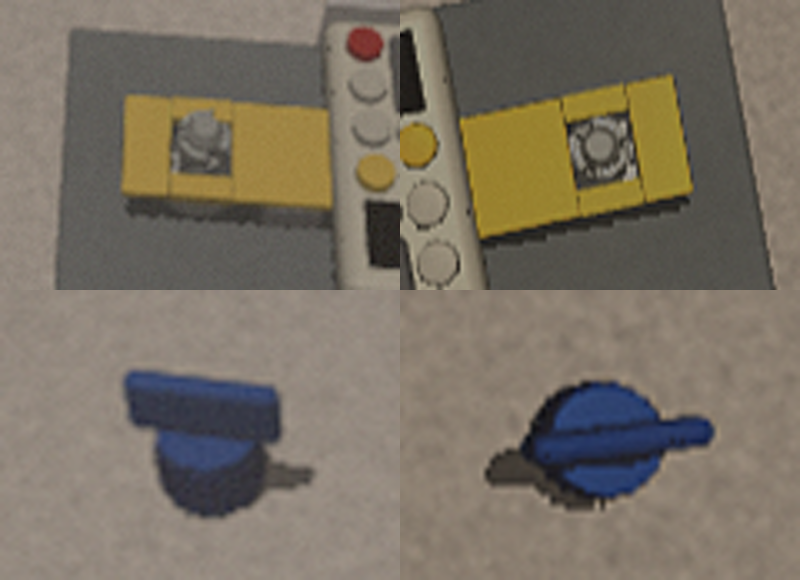

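The crops show the bar's long axis about 98° from world x. The stud nose is at top (258.0,211.5) and scene (379.5,223).

```bash
python3 - <<'E'
from h import *
import pickle
s,d=pickle.load(open("a.pkl","rb"))
print(tri([ray(d["top"],(258,211.5)),ray(d["scene"],(379.5,223))]))
print(onplane(d["top"],(258,211.5),.058),onplane(d["scene"],(379.5,223),.058))
for n,u,v,z in(("tin",424,187,.027),("eraser",330,138,.013),("tape",307,319,.018)): print(n,onplane(d["top"],(u,v),z))
# yellow plate axes
from bench import robot
for p in([.545,.0,.2],[.476,-.251,.2]):
  for yaw in (8.4,188.4,60,90,120,150,180,-30):
    q=robot.inverse_kinematics(p,down(np.radians(yaw)));print(p,yaw,None if q is None else q.round(2))
E
```

```text
(array([ 0.55889193, -0.01708382,  0.06030918]), [np.float64(0.0003422660774431887), np.float64(0.0003422660774431875)])
[ 0.55917056 -0.01723455  0.058     ] [ 0.55727036 -0.01681351  0.058     ]
tin [ 0.60366614 -0.28828677  0.027     ]
eraser [ 0.68891477 -0.13342835  0.013     ]
tape [ 0.38905049 -0.09475892  0.018     ]
[0.545, 0.0, 0.2] 8.4 [-0.13  0.35 -0.16  1.07  0.    1.29]
[0.545, 0.0, 0.2] 188.4 [-0.13  0.35 -0.16  1.07  0.   -1.85]
[0.545, 0.0, 0.2] 60 [-0.13  0.35 -0.16  1.07  0.    0.39]
[0.545, 0.0, 0.2] 90 [-0.13  0.35 -0.16  1.07  0.   -0.13]
[0.545, 0.0, 0.2] 120 [-0.13  0.35 -0.16  1.07  0.   -0.66]
[0.545, 0.0, 0.2] 150 [-0.13  0.35 -0.16  1.07  0.   -1.18]
[0.545, 0.0, 0.2] 180 [-0.13  0.35 -0.16  1.07  0.   -1.7 ]
[0.545, 0.0, 0.2] -30 [-0.13  0.35 -0.16  1.07  0.    1.96]
[0.476, -0.251, 0.2] 8.4 [-0.62  0.33 -0.18  1.06  0.    0.8 ]
[0.476, -0.251, 0.2] 188.4 [-0.62  0.33 -0.18  1.06  0.   -2.34]
[0.476, -0.251, 0.2] 60 [-0.62  0.33 -0.18  1.06  0.   -0.1 ]
[0.476, -0.251, 0.2] 90 [-0.62  0.33 -0.18  1.06  0.   -0.62]
[0.476, -0.251, 0.2] 120 [-0.62  0.33 -0.18  1.06  0.   -1.14]
[0.476, -0.251, 0.2] 150 [-0.62  0.33 -0.18  1.06  0.   -1.67]
[0.476, -0.251, 0.2] 180 [-0.62  0.33 -0.18  1.06  0.   -2.19]
[0.476, -0.251, 0.2] -30 [-0.62  0.33 -0.18  1.06  0.    1.47]
```

```bash
python3 - <<'E'
from h import *
from bench import robot
import pickle
R={}
S=[.559,-.017,.21];N=[.476,-.251,.21]
for k,p,yaw in(("s1",S,160),("s2",S,-20),("n1",N,-171.6),("n2",N,8.4)):
    robot.move_ptp(p,down(np.radians(yaw)))
    s=robot.get_state();c=robot.read_camera("wrist");R[k]=(s,c);cv2.imwrite(f"pics/b_{k}.png",c["img"]);print(k,s["t"],s["position"],s["joint_pos"][5],s["wrist_force"])
pickle.dump(R,open("b.pkl","wb"))
a=[cv2.resize(R[k][1]["img"],(400,250)) for k in R]
cv2.imwrite('pics/m2.png',np.vstack([np.hstack(a[:2]),np.hstack(a[2:])]))
for k in R: print(k,wproj(*R[k],[.559,-.017,.058] if k[0]=="s" else [.476,-.251,.059]))
E
```

```text
s1 2.5417 [ 0.5589788  -0.01648441  0.21004583] -1.382332847527364 [-0.67189079  0.15373636  0.3154135 ]
s2 5.2417 [ 0.55900956 -0.01696646  0.21001228] 1.7582971503704206 [ 0.43838757  0.51988185 -0.37766827]
n1 8.7 [ 0.47603792 -0.25092057  0.21000544] -2.3382174341561726 [-0.07349698 -0.37291844  0.10173547]
n2 11.4 [ 0.47599246 -0.25099559  0.21000484] 0.802584875823095 [-0.33742279 -1.06315421 -0.16844753]
s1 [317.82739281 177.76907106]
s2 [318.86767813 178.30590049]
n1 [318.12794483 178.26027968]
n2 [318.83186035 178.72024607]
```

View pics/m2.png

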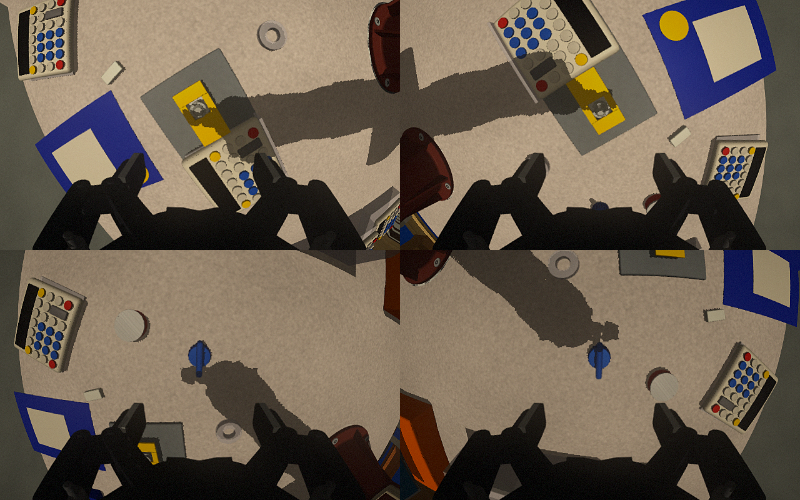

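```bash
python3 - <<'E'
from h import *
import pickle
R=pickle.load(open("b.pkl","rb"))
t=[]
for k in R:
    u,v=318,178;im=R[k][1]["img"][v-20:v+20,u-27:u+27];t.append(cv2.resize(im,(405,300),interpolation=cv2.INTER_CUBIC)[:,:400])
cv2.imwrite('pics/m3.png',np.vstack([np.hstack(t[:2]),np.hstack(t[2:])]))
E
```

```text
(no output)
```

View pics/m3.png

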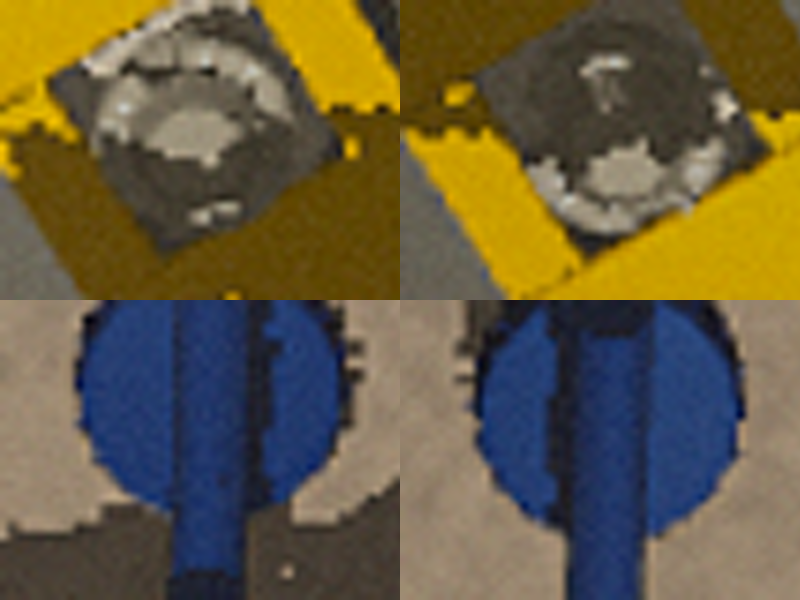

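```bash
python3 - <<'E'
from h import *
import pickle
R=pickle.load(open("b.pkl","rb"))
for k in("n1","n2"):
    s,c=R[k];m=blue(c["img"]);vs,us=np.nonzero(m[100:260,250:390]);vs+=100;us+=250
    X=[]
    M=wpose(s,c)
    for u,v in zip(us,vs):
        z=c["z_map"][v,u]
        if z<=0: continue
        o,d=wray(s,c,(u,v));dc=M[:3,:3].T@d;X.append(o+d*z/dc[2])
    X=np.array(X);print(k,len(X),X[:,2].max())
    b=X[(X[:,2]>.052)&(X[:,2]<.07)];r=cv2.minAreaRect((b[:,:2]*1000).astype(np.float32));print(r,len(b))
    ctr=X[(X[:,2]>.026)&(X[:,2]<.036)];print("hub",cv2.minEnclosingCircle((ctr[:,:2]*1000).astype(np.float32)))
t=[]
def crop(im,u,v,w=21,h=16,ox=400,oy=300):
    M=np.float32([[ox/(2*w),0,-(u-w)*ox/(2*w)],[0,oy/(2*h),-(v-h)*oy/(2*h)]])
    o=cv2.warpAffine(im,M,(ox,oy),flags=cv2.INTER_CUBIC);o=(255*(o/255.)**.5).astype(np.uint8);return o
s,d=pickle.load(open("a.pkl","rb"))
S=[.5595,-.0172,.058]
for C,pr in((d["top"],lambda X:proj(d["top"],X)),(d["scene"],lambda X:proj(d["scene"],X)),(R["s1"][1],lambda X:wproj(*R["s1"],X)),(R["s2"][1],lambda X:wproj(*R["s2"],X))):
    u,v=pr(S);o=crop(C["img"],u,v)
    f=lambda X:(int((X[0]-u+21)*400/42),int((X[1]-v+16)*300/32))
    for rad,z in((6.5,.058),(13.5,.05)):
        pts=[f(pr([S[0]+rad/1000*np.cos(a),S[1]+rad/1000*np.sin(a),z])) for a in np.linspace(0,6.28,30)]
        for p in pts: cv2.circle(o,p,1,(0,0,255),-1)
    t.append(o)
cv2.imwrite('pics/m4.png',np.vstack([np.hstack(t[:2]),np.hstack(t[2:])]))
E
```

```text
n1 1001 0.06003589251947983
((476.0870361328125, -253.38401794433594), (9.685269355773926, 54.98991012573242), 6.710934638977051) 460
hub ((475.80023193359375, -252.6567840576172), 18.782737731933594)
n2 955 0.05972126265412536
((475.7428894042969, -251.82818603515625), (9.764120101928711, 55.50663757324219), 6.519690990447998) 435
hub ((475.7523193359375, -251.5048065185547), 18.89384651184082)
```

View pics/m4.png

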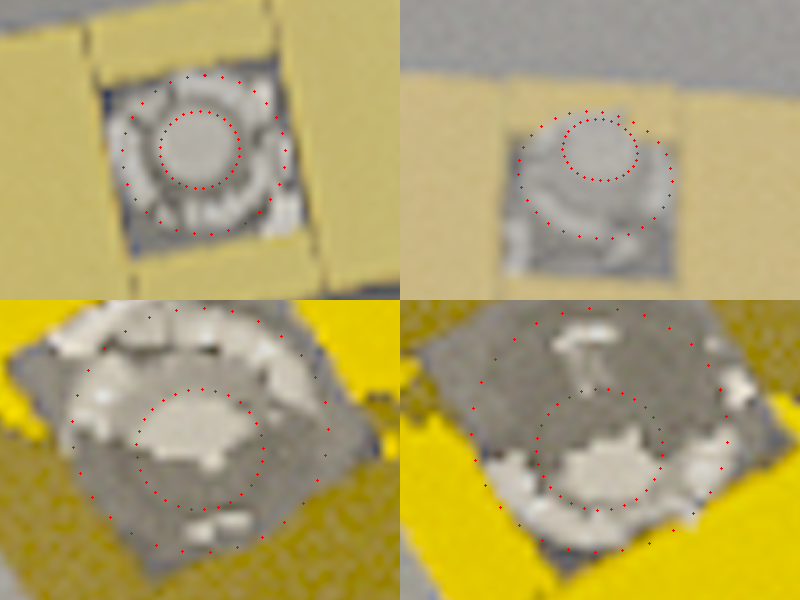

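Opposed wrist views cancel the hand-eye error. The hub axis comes out at (0.4758,-0.2521) with jaw yaw 6.6° and the nut top at about 59.5 mm. The stud is at (0.5602,-0.0175), top about 58–60 mm. Next is the grasp.

```bash
python3 - <<'E'
from h import *
from bench import robot
import pickle
q=down(np.radians(6.6));N=[.4758,-.2521]
robot.move_gripper(.035)
robot.move_ptp(N+[.09],q)
print(robot.move_l(N+[.035],feed=.08,force_limit=6));s=robot.get_state();print(s["t"],s["position"],s["wrist_force"])
robot.move_gripper(0.0,force=30);s=robot.get_state();print(s["t"],s["opening"],s["wrist_force"],s["torque"])
robot.move_l(N+[.17],feed=.15);s=robot.get_state();print(s["t"],s["position"],s["opening"],s["wrist_force"],s["torque"])
c=robot.read_camera("wrist");pickle.dump((s,c),open("c.pkl","wb"));cv2.imwrite("pics/c_w.png",c["img"])
E
```

```text
False
13.3833 [ 0.47613984 -0.25235059  0.03546219] [ 0.17279138 -0.79736484  0.19514069]
13.7167 0.009342658957081943 [-0.75236276 -0.24648668  6.86849278] [ 0.075275    0.23938896 -0.00724811]
14.7667 [ 0.47527754 -0.25171285  0.16908673] 0.009491238906981697 [ 0.28981705  0.31027957 -1.32605109] [ 0.02139406  0.04714087 -0.029304  ]
```

View pics/c_w.png

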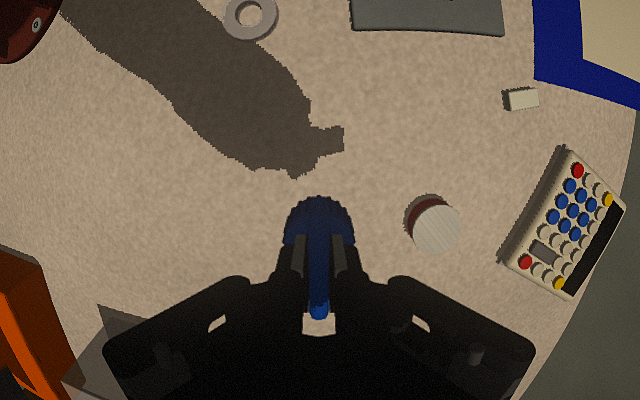

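The nut is held upright between the pads, bar at column 318, with the far end near row 197 and the near end near row 317. I'll measure where it sits in the tool frame.

```bash
cat >> h.py <<'E'
def bartool(c,img=None):
    """blue pixels -> tool-frame points via z_map"""
    m=blue(c["img"]);m[:150]=0;m[340:]=0;m[:,:270]=0;m[:,370:]=0
    K=c["mtx"];v,u=np.nonzero(m);z=c["z_map"][v,u];ok=z>0;u,v,z=u[ok],v[ok],z[ok]
    x=(u-K[0,2])/K[0,0];y=(v-K[1,2])/K[1,1];r=np.hypot(x,y)
    P=np.c_[np.tan(r)*x/r*z,np.tan(r)*y/r*z,z]
    return P@c["hand_eye"][:3,:3].T+c["hand_eye"][:3,3],u,v
E
python3 - <<'E'
from h import *
import pickle
s,c=pickle.load(open("c.pkl","rb"))
P,u,v=bartool(c)
for lo in range(190,325,8):
    k=(abs(u-318)<4)&(v>=lo)&(v<lo+8)
    if k.any(): print(lo,k.sum(),(np.median(P[k],0)*1000).round(1))
b=P[(abs(u-318)<8)&(P[:,2]<.0)];print(b.shape,b.min(0),b.max(0))
h=P[P[:,2]>.005];print("hub",cv2.minEnclosingCircle((h[h[:,2]<.02][:,:2]*1000).astype(np.float32)),np.percentile(h[:,2],[1,50,99]))
E
```

```text
198 5 [28.9 -0.6 -7. ]
206 3 [ 28.8  -1.1 -16.8]
214 26 [ 27.1  -0.4 -21.7]
222 40 [ 24.   -0.6 -22.9]
230 48 [ 20.2  -0.6 -22.7]
238 54 [ 16.6  -0.6 -22.7]
246 53 [ 12.6  -0.6 -22.6]
254 54 [  9.   -0.6 -22.7]
262 56 [  4.8  -0.6 -22.5]
270 56 [  0.4  -0.6 -22.6]
278 53 [ -4.1  -0.6 -22.6]
286 56 [ -8.5  -0.6 -22.6]
294 54 [-13.3  -0.6 -22.7]
302 51 [-17.7  -0.6 -22.5]
310 56 [-22.8  -0.6 -22.5]
318 13 [-26.9  -0.6 -21.8]
(1414, 3) [-0.02801134 -0.00408035 -0.02415625] [ 0.02949739  0.00280626 -0.00266561]
hub ((4.882701873779297, -0.6951465606689453), 18.80326271057129) [0.00501279 0.00561988 0.03202871]
```

```bash
python3 - <<'E'
from h import *
from bench import robot
import pickle
q=down(np.radians(102));T=[.5606,-.0174]
robot.move_ptp(T+[.15],q)
robot.move_l(T+[.112],feed=.08);robot.hold(.3)
s=robot.get_state();c=robot.read_camera("wrist");c2=robot.read_camera("scene");c3=robot.read_camera("top")
print(s["t"],s["position"],s["joint_pos"].round(3),s["wrist_force"],s["torque"])
pickle.dump((s,c,c2,c3),open("d.pkl","wb"))
u,v=378,215
cv2.imwrite("pics/d.png",np.hstack([cv2.resize(c2["img"][v-50:v+50,u-50:u+50],(400,400),interpolation=cv2.INTER_CUBIC),cv2.resize(c["img"][150:350,220:420],(400,400))]))
E
```

```text
16.85 [ 0.56085363 -0.01742205  0.11240687] [-0.161  0.45  -0.246  0.874 -0.    -0.371] [-0.19405713  0.41752037 -1.17301186] [ 0.01804903 -0.02666882 -0.02610367]
```

View pics/d.png

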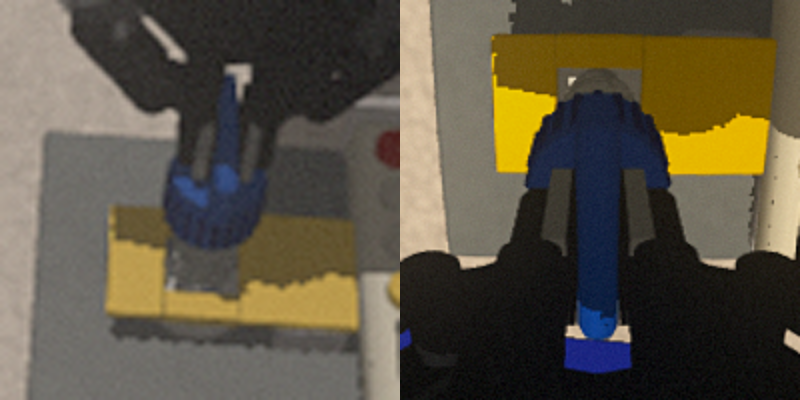

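The nut hangs centred over the stud in both views. In the wrist half, the thread rim behind the hub is centred at about x=600. Now a gentle descent.

```bash
python3 - <<'E'
from h import *
from bench import robot
T=[.5606,-.0174]
robot.move_l(T+[.091],feed=.04,force_limit=6);s=robot.get_state();print(s["t"],s["position"],s["wrist_force"])
r=robot.move_l(T+[.0835],feed=.012,force_limit=3.5);s=robot.get_state();print(r,s["t"],s["position"],s["wrist_force"],s["torque"])
E
```

```text
17.675 [ 0.56062951 -0.01740906  0.09096135] [-0.77085432 -0.96375522 -0.40326171]
False 18.45 [ 0.56060577 -0.01739213  0.08347906] [ 0.13957381  0.58749108 -1.00474495] [ 0.08397446  0.01465246 -0.00168596]
```

```bash
python3 - <<'E'
from h import *
from bench import robot
import pickle
T=[.5606,-.0174]
r=robot.move_l(T+[.0785],feed=.010,force_limit=3.5);s=robot.get_state();print(r,s["t"],s["position"],s["wrist_force"],s["torque"])
c=robot.read_camera("wrist");P,u,v=bartool(c);k=(abs(u-318)<4)&(v>225)&(v<300);print(np.median(P[k],0))
c2=robot.read_camera("scene");pickle.dump((s,c,c2),open("e.pkl","wb"))
u,v=378,215
cv2.imwrite("pics/e.png",np.hstack([cv2.resize(c2["img"][v-50:v+50,u-50:u+50],(400,400),interpolation=cv2.INTER_CUBIC),cv2.resize(c["img"][150:350,220:420],(400,400))]))
E
```

```text
False 19.1 [ 0.56051824 -0.01738614  0.07844136] [-0.46254465  1.36149911 -2.28477227] [0.11674026 0.04452183 0.00241995]
[ 6.35414754e-03  5.35163689e-05 -2.26986224e-02]
```

View pics/e.png

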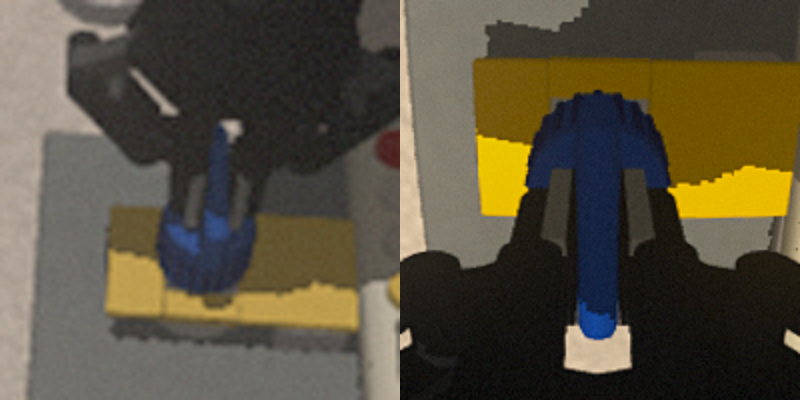

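There was no perch contact. The nut's underside is already about 8 mm below perch level, so it seems to have entered a slot on the way down. I'll loosen the grip and check where it settles.

```bash
cat >> h.py <<'E'
def look(robot,name=None):
    s=robot.get_state();c=robot.read_camera("wrist");P,u,v=bartool(c)
    k=(v>225)&(v<300)&(P[:,2]<-.005)&(abs(P[:,1])<.012)
    top=s["position"][2]-np.median(P[k][:,2]) if k.any() else None
    b=P[k]; sl=np.polyfit(b[:,0],b[:,1],1)[0] if k.sum()>50 else 0
    print("t%.2f tcp %s q6 %.3f open %.4f F %s M %s | bartop z %.4f y %.4f skew %.3f"%(s["t"],s["position"].round(4),s["joint_pos"][5],s["opening"],s["wrist_force"].round(2),s["torque"].round(3),top,np.median(b[:,1]),sl))
    if name: cv2.imwrite(f"pics/{name}.png",c["img"])
    return s,c,top,sl
E
python3 - <<'E'
from h import *
from bench import robot
look(robot)
robot.move_gripper(.0125,force=20)
robot.hold(.3)
look(robot,"f")
E
```

```text
t19.20 tcp [ 0.5605 -0.0174  0.0785] q6 -0.371 open 0.0095 F [-0.76  0.58 -0.95] M [0.155 0.022 0.002] | bartop z 0.1005 y 0.0003 skew 0.002
t19.77 tcp [ 0.5606 -0.0174  0.0785] q6 -0.371 open 0.0125 F [-0.59  0.04 -0.24] M [ 0.027  0.008 -0.025] | bartop z 0.1003 y 0.0005 skew 0.007
```

View pics/f.png

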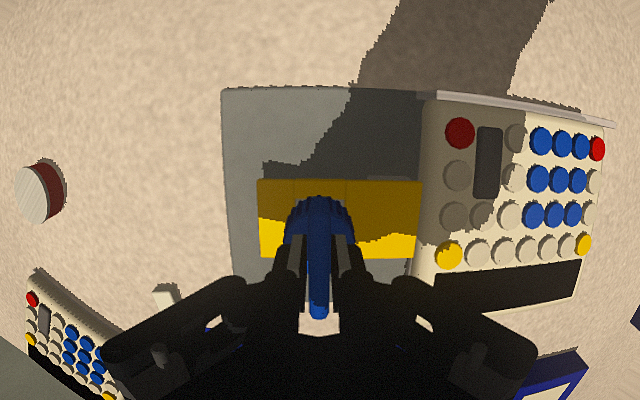

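The loosened nut stays put with its bar top at about 100.4 mm. Perched it would be at 109 mm or more, and dropped 102–103 mm (the camera reads about 1 mm low). So it is in the slot. I'll still turn gently backward with the torque watched, as asked, to confirm.

```bash
python3 - <<'E'
from h import *
from bench import robot
q0=np.array(robot.get_state()["joint_pos"]);q0=np.array(robot.inverse_kinematics([.5606,-.0174,.0785],down(np.radians(102))))
t0=np.mean([robot.get_state()["torque"][2] for _ in range(1)])
for i in range(1,11):
    q=q0.copy();q[5]-=.04*i
    robot.goto_joints(q)
    s=robot.get_state();print(round(s["t"],2),s["joint_pos"][5].round(3),s["torque"].round(3),s["wrist_force"].round(2),s["effort"][5].round(3))
    if abs(s["torque"][2])>.12: break
look(robot)
E
```

```text
20.07 -0.41 [ 0.008 -0.036  0.039] [-0.22 -0.62 -0.21] -0.238
20.32 -0.449 [ 0.027 -0.002 -0.015] [-0.55 -0.09 -0.03] -0.225
20.57 -0.489 [ 0.032  0.003 -0.028] [0.17 0.76 1.02] -0.227
20.82 -0.529 [ 0.085 -0.02  -0.011] [-1.31  0.37  0.57] -0.279
21.07 -0.569 [ 0.164  0.065 -0.235] [-0.36  0.43  0.86] -0.399
t21.07 tcp [ 0.5606 -0.0174  0.0785] q6 -0.569 open 0.0129 F [-0.36  0.43  0.86] M [ 0.164  0.065 -0.235] | bartop z 0.1004 y 0.0006 skew 0.132
```

It met the tooth's back face after the play (-0.235 N m) with no further drop, so the nut is in the thread start. Now I run it forward with the loose grip, following the pitch down and watching torque.

```bash
cat > fwd.py <<'E'
from h import *
from bench import robot
import sys
end=float(sys.argv[1]);step=float(sys.argv[2]);lim=float(sys.argv[3])
q=robot.get_state()["joint_pos"][5]
while q<end-1e-6:
    q=min(q+step,end)
    yaw=np.radians(102)-(q+.371)
    z=.0785-.00406*max(0,q+.32)
    j=robot.inverse_kinematics([.5606,-.0174,z],down(yaw));robot.goto_joints(j)
    s=robot.get_state();print(round(s["t"],2),"q6 %.3f"%s["joint_pos"][5],"M",s["torque"].round(3),"F",s["wrist_force"].round(1),s["effort"][5].round(3))
    if abs(s["torque"][2])>lim: print("STOP");break
look(robot,"g%d"%int(s["t"]*10))
E
python3 fwd.py 1.3 0.1 0.18
```

```text
21.37 q6 -0.470 M [0.05  0.041 0.01 ] F [ 0.1  0.2 -0.1] 0.623
21.62 q6 -0.373 M [-0.04  -0.021  0.025] F [ 0.   0.4 -0.6] 0.568
21.87 q6 -0.274 M [ 0.01  -0.025  0.037] F [-0.4 -0.2  0.3] 0.551
22.12 q6 -0.174 M [0.032 0.012 0.017] F [ 0.7  0.9 -0.2] 0.543
22.37 q6 -0.074 M [0.025 0.03  0.036] F [-0.2  0.8  0.1] 0.54
22.62 q6 0.026 M [ 0.014  0.016 -0.015] F [0.6 0.4 0.1] 0.538
22.87 q6 0.125 M [-0.008 -0.005  0.027] F [ 0.2  0.2 -0.6] 0.538
23.12 q6 0.226 M [ 0.023 -0.021  0.006] F [-0.6 -0.1 -0.3] 0.537
23.37 q6 0.325 M [-0.031  0.04  -0.033] F [-0.7  0.2 -0.5] 0.537
23.62 q6 0.425 M [-0.013  0.015  0.035] F [-0.  -0.1 -0.3] 0.537
23.87 q6 0.525 M [ 0.026 -0.012 -0.035] F [-0.7 -0.2  0.2] 0.538
24.12 q6 0.625 M [0.062 0.009 0.006] F [0.3 0.2 0.6] 0.538
24.37 q6 0.725 M [-0.002  0.042  0.013] F [-0.3  0.4  0.7] 0.535
24.62 q6 0.825 M [-0.036 -0.011  0.001] F [ 0.2 -0.5 -0. ] 0.536
24.87 q6 0.925 M [0.003 0.018 0.005] F [0.3 0.6 0. ] 0.536
25.12 q6 1.025 M [-0.041  0.048 -0.007] F [-0.  -0.3  1. ] 0.536
25.37 q6 1.125 M [-0.055  0.017 -0.022] F [-0.7  1.2 -0. ] 0.535
25.62 q6 1.225 M [-0.049 -0.027  0.03 ] F [-0.1 -0.1 -1.2] 0.535
25.87 q6 1.295 M [-0.009 -0.011  0.008] F [ 0.3 -0.3 -0.3] 0.347
t25.87 tcp [ 0.5606 -0.0174  0.0719] q6 1.295 open 0.0123 F [ 0.27 -0.29 -0.3 ] M [-0.009 -0.011  0.008] | bartop z 0.0959 y -0.0006 skew -0.116
```

```bash
python3 fwd.py 1.85 0.07 0.1
```

```text
26.17 q6 1.362 M [ 0.031  0.076 -0.011] F [-0.3  0.3  0.4] 0.351
26.42 q6 1.432 M [-0.052 -0.032  0.007] F [ 0.4 -0.1 -0.9] 0.377
26.67 q6 1.502 M [ 0.032  0.025 -0.042] F [-0.4  0.1  0.7] 0.376
26.92 q6 1.572 M [ 0.013 -0.009 -0.041] F [-0.1 -0.3  0. ] 0.375
27.17 q6 1.642 M [0.013 0.029 0.008] F [ 0.2 -0.2 -0.3] 0.376
27.42 q6 1.712 M [ 0.037 -0.022  0.045] F [1.  0.3 0.6] 0.376
27.67 q6 1.782 M [-0.001 -0.034 -0.058] F [-0.1 -0.6 -0.4] 0.377
27.92 q6 1.847 M [0.071 0.038 0.029] F [-0.7  0.7  0.7] 0.349
t27.92 tcp [ 0.5606 -0.0174  0.0697] q6 1.847 open 0.0124 F [-0.67  0.67  0.71] M [0.071 0.038 0.029] | bartop z 0.0938 y -0.0007 skew -0.120
```

```bash
python3 fwd.py 2.75 0.045 0.11
```

```text
28.22 q6 1.889 M [ 0.072 -0.031  0.024] F [-1.   0.8  0.6] 0.248
28.47 q6 1.935 M [0.071 0.062 0.053] F [-1.4 -0.1  0.7] 0.271
28.72 q6 1.980 M [0.101 0.036 0.023] F [-0.4 -0.   1.1] 0.269
28.97 q6 2.025 M [ 0.056  0.112 -0.006] F [0.5 0.4 0.3] 0.267
29.22 q6 2.070 M [0.068 0.026 0.069] F [-0.   0.2  0.3] 0.269
29.47 q6 2.115 M [0.105 0.014 0.001] F [-0.6  1.4  0.6] 0.272
29.72 q6 2.160 M [0.058 0.117 0.004] F [0.3 0.9 2.1] 0.276
29.97 q6 2.205 M [0.121 0.077 0.074] F [0.6 0.1 0.4] 0.28
30.22 q6 2.250 M [0.085 0.041 0.03 ] F [-0.2 -0.3  1.2] 0.277
30.47 q6 2.295 M [0.115 0.092 0.045] F [-0.1  0.6  0.1] 0.277
30.72 q6 2.340 M [0.049 0.05  0.039] F [ 0.4 -0.1  2. ] 0.279
30.97 q6 2.385 M [0.065 0.08  0.043] F [-0.8  0.2  2.8] 0.281
31.22 q6 2.430 M [0.067 0.077 0.081] F [-0.6  0.2  2.6] 0.285
31.47 q6 2.475 M [0.09  0.147 0.014] F [-0.1  0.5  2.5] 0.289
31.72 q6 2.520 M [0.067 0.048 0.054] F [ 0.  -0.3  1.8] 0.286
31.97 q6 2.565 M [0.085 0.228 0.156] F [-1.5  1.3  3.9] 0.339
STOP
t31.97 tcp [ 0.5607 -0.0174  0.0669] q6 2.565 open 0.0125 F [-1.51  1.31  3.92] M [0.085 0.228 0.156] | bartop z 0.0910 y -0.0009 skew -0.127
```

Torque stepped up at 2.89 rad from the back stop, which looks like the hard stop. I'll measure the yellow plate's height before and after.

```bash
python3 - <<'E'
from h import *
from bench import robot
import pickle
s0,d=pickle.load(open("a.pkl","rb"))
n={k:robot.read_camera(k) for k in("scene","top")}
pickle.dump(n,open("g.pkl","wb"))
def yel(c):
    m=cv2.inRange(cv2.cvtColor(c["img"],cv2.COLOR_BGR2HSV),(20,130,40),(35,255,255))>0
    P=cloud(c);k=m&(np.hypot(P[...,0]-.56,P[...,1]+.017)<.07)&(P[...,2]<.055)&(P[...,2]>.01);return P,k
for v in("scene","top"):
    P0,k0=yel(d[v]);P1,k1=yel(n[v]);k=k0&k1
    print(v,k0.sum(),k1.sum(),k.sum(),"before %.4f now %.4f"%(np.median(P0[k][:,2]),np.median(P1[k][:,2])), "medians of diff",np.median((P0-P1)[k][:,2]))
u,v=378,215
cv2.imwrite("pics/g.png",np.hstack([cv2.resize(x["scene"]["img"][v-50:v+50,u-50:u+50],(400,400),interpolation=cv2.INTER_CUBIC) for x in(d,n)]))
E
```

```text
scene 1343 839 719 before 0.0399 now 0.0339 medians of diff 0.00599143620174615
top 1822 190 185 before 0.0394 now 0.0334 medians of diff 0.005946111675467436
```

View pics/g.png

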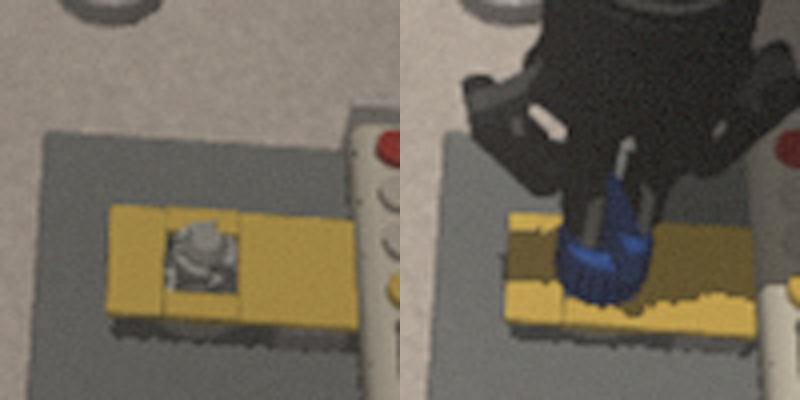

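Both cameras show the plate down 6.0 mm. Now I centre the pads on the bar (taking up play only), open and retreat.

```bash
python3 - <<'E'
from h import *
from bench import robot
import pickle
q=np.array(robot.get_state()["joint_pos"]);q[5]-=.12;robot.goto_joints(q)
look(robot)
robot.move_gripper(.035);s=robot.get_state();print(s["wrist_force"],s["torque"])
p=s["position"];robot.move_l([p[0],p[1],.20],feed=.1)
robot.move_l([p[0]-.13,p[1]-.06,.27],feed=.2)
robot.hold(.5)
s=robot.get_state();n={k:robot.read_camera(k) for k in("scene","top","wrist")};print(s["t"])
pickle.dump(n,open("i.pkl","wb"))
s0,d=pickle.load(open("a.pkl","rb"))
for v in("scene","top"):
    f=lambda c:(cv2.inRange(cv2.cvtColor(c["img"],cv2.COLOR_BGR2HSV),(20,130,40),(35,255,255))>0,cloud(c))
    (m0,P0),(m1,P1)=f(d[v]),f(n[v]);k=m0&m1&(np.hypot(P0[...,0]-.56,P0[...,1]+.017)<.07)&(P0[...,2]<.055)&(P1[...,2]>.01)&(P1[...,2]<.055)
    print(v,k.sum(),np.median((P0-P1)[k][:,2]))
m=blue(n["scene"]["img"])>0;P=cloud(n["scene"]);k=m&(np.hypot(P[...,0]-.56,P[...,1]+.017)<.04);print(k.sum(),P[k][:,2].max() if k.any() else 0)
cv2.imwrite("pics/i.png",np.vstack([cv2.resize(n["scene"]["img"],(480,300)),cv2.resize(n["top"]["img"],(480,300))]))
E
```

```text
t32.37 tcp [ 0.5605 -0.0175  0.0666] q6 2.448 open 0.0123 F [-0.16  0.27 -0.4 ] M [ 0.018  0.016 -0.001] | bartop z 0.0911 y -0.0005 skew -0.009
[0.21213505 0.05347484 0.3573507 ] [-0.07156613  0.03603617 -0.00760421]
35.7
scene 1015 0.005942335651748988
top 1188 0.005951289526167764
283 0.09482044648376226
```

View pics/i.png

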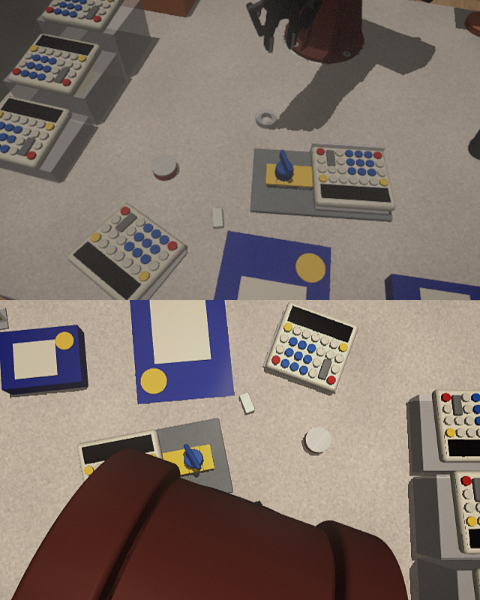

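The nut stands upright on the stud at scene (285,168), with the plate still down 5.95 mm in both cameras. The tin, eraser and tape are where they started and the robot is clear, so I'm handing in.

```bash
python3 -c "
from bench import robot
robot.sign_off();print(robot.get_state()['t'])"
```

```text
the job is handed in; nothing more can be done
the job is handed in; nothing more can be done
```

The wing nut is on the stud with the yellow clamp plate fully down, and I handed the job in at about 36 s of the 69 s allowed.

- **Placing:** I gripped the nut by its wing bar and lowered it onto the stud. It went straight into a slot by luck, with no perch contact, so I felt no drop while turning.
- **Turning back:** I still turned it gently backward with a loose grip. After the play it met the tooth's back face at about 0.24 N m, with no further drop.
- **Running forward:** I ran it clockwise about 2.9 rad until the torque rose to 0.16 N m, then freed the pads, opened and retreated.

**Last checks**
- **Plate:** it is down 5.94 mm by the scene camera and 5.95 mm by the top camera, measured after letting go. The nut stands upright and the gripper is clear.
- **Bystanders:** the tin, eraser and tape look unmoved. I checked them by eye only; the arm hid the tape from the top camera, so I saw it only in the scene view.

**Readings that disagreed**
- After the drop, the wrist camera put the nut 1.5 to 2.5 mm lower than the text gives, of which about 1 mm is that camera's bias.
- Over the first forward stretch it read 4.5 mm of travel where the pitch gives about 6.5 mm. The next stretch matched the pitch.
- The stud top triangulated at 60.3 mm, against 58 mm in the text.
- While closing on the nut there was a brief 7 N upward force on the tool.

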